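# Unlock the reference-sample safe

## Task

Unlock the small grey safe on the desk: turn its dial left (counter-clockwise) to 10 without running past it and let it rest there a moment, then turn it right until you feel it come up firmly against the lock's inner stop, gently, without wrenching it against the stop. Then slide the bolt handle all the way towards the dial, let go, and leave the things standing around undisturbed.

Things in the scene. Friction and masses are not known exactly. Their poses are not given: they have to be found in the camera images.
- safe: grey painted steel box lying on the desk, fixed, 200 (x) x 300 (y) x 100 mm (z). Origin at the centre of its underside; z up, the top plate is at z = 100 mm. On the top plate: the dial with its axis at x = 0, y = +60 mm, and the bolt handle at x = 0, y = -110 mm (closed) to -75 mm (open)
- scale (a point): centre, on the top plate, of the flat unnumbered scale ring (radius 50 mm) around the dial; axes as the safe's. 40 divisions of 9 degrees: every 5th tick is longer, every 10th longest and thick. The double tick, on the safe's -x side, is 0 and the numbers grow counter-clockwise from above: 10 is at the -y side, nearest the bolt. The light index line on the dial points to the number
- dial (a joint): angle of the dial in rad, growing counter-clockwise from above (left): 0.1571 per division, 0 at the double tick, 1.571 at 10. It starts between 1 and 7, takes 0.1 N m to turn and stays where it is left. Running more than one division past 10 spoils the opening. The bolt can be slid only with the dial left at its stop (within 0.07 rad short of first touch); else it jams about 5 mm along
- dial_grip (a point): point on the dial's axis at gripping height, 28 mm above the safe's top plate. The grip is a fluted black round knob of diameter 38 mm, from 7 to 44 mm above the top plate, standing on a dark flange of diameter 62 mm, 2 to 7 mm above the plate. Its x axis turns with the dial (the index line points along its -x), z up
- stop: the lock's hidden inner stop, fixed inside the safe (its pose tells nothing of the dial angle); origin on the dial's axis, 62 mm above the desk. Turned right, the dial meets it at a reading from +0.2 to -0.7 rad, new each time, that can only be felt: beyond first touch the turning moment grows by 2 N m per rad (a stiff cushion). 0.08 to 0.22 N m beyond the dial's own friction is firm; over 0.27 wrenches it
- bolt (a joint): travel of the bolt in m, 0 closed, 0.035 fully open against its end; it slides along the safe's +y (towards the dial) with 4 N of friction and stays where it is left
- bolt_grip (a point): point in the bolt's steel handle at gripping height, 28 mm above the safe's top plate. The handle is an upright block 32 mm along the safe's x, 14 mm along its y, its top 42 mm above the top plate. Axes as the safe's
- bottle: bystander: drinks bottle, radius 32, 190 mm tall, standing on the desk to the robot's right; origin at the centre of its foot
- beaker: bystander: glass beaker, radius 42, 70 mm tall, standing on the desk to the robot's left; origin at the centre of its foot
- mouse: bystander: black computer mouse, 100 x 58 x 34 mm, on the desk to the robot's left; origin at the centre of its underside
- gauge_block: bystander: loose steel gauge block, 30 x 45 x 18 mm, lying on the safe's top plate near its far (+x) edge, about 105 mm from the dial's axis; origin at the centre of its underside

How it is judged:
By the outcome, as a careful person would: the job done as asked, in the order asked, and still so for the second after the job is handed in, with the robot touching nothing.
It also fails if it takes over 72 s, if anything falls off the work surface, if the arm or the gripper's body presses on something with over 40 N, if the wrist force passes 120 N, or if a joint passes its speed limit or range.

## Robot

A 6-joint arm with a two-finger parallel gripper is mounted at the origin on the work surface. World frame = base frame: x ahead of the robot, y to its left, z up, the work surface at z = 0. Lengths are in m, angles in rad, forces in N, time in s.
With the tool pointing down it reaches from about 0.225 to 0.725 m from the base axis. Payload 3.1 kg.
Tool frame: the origin (TCP) lies at the very end of the fingers, on their centre line; the grasp point (between the pads) lies 19 mm behind it (ctrl.grip_point_offset is the distance from the TCP to the grasp point, in m); y points along the fingers, x is the direction in which the jaws open and shut, and the axes are right-handed (so a half turn about y gives the same grasp; the last joint's range is limited). The gripper opens to 85 mm and grips with 20 to 120 N. Pads are 22 mm wide; open, the fingers measure 114 mm over their backs; the gripper's body (76 mm by 85 mm) begins 54 mm behind the grasp point. The pads swing forward as they close: fully open they stand 13 mm farther back than shut.
Start: joints at [-1.28, 0.048, 0.099, 1.622, 0, 1.443], TCP at [0.213, -0.48, 0.231] pointing down, gripper open.
Joint ranges: [-2.91, 2.91], [-0.99, 1.94], [-1.21, 1.42], [-2.12, 2.29], [-1.49, 1.47], [-3.14, 3.14]. Speed limits (rad/s): [2.79, 2.79, 3.14, 3.14, 3.14, 3.14].

## Interface

Orientations are given as a rotation vector (axis times angle).
In Python, from plant import status, grab_frame, camera_info, ctrl gives the robot as it stands.
- The arm moves only by the shell command python3 -m handwheel 'ROWS' [FORCE]. ROWS is JSON, a list of rows, each a list of 3 entries, a list of its own where there are three numbers: the shift along the world's x, y, z in m, then the turn about the world's z in rad, then the closure, from 0 (fully open) to 1 (shut). A call has 1 to 5 rows; each row is the pose to reach, as a shift and turn from the pose commanded when the call began; what a row does not reach only later rows make up. A row lasts 1/12 s, in which the tool goes at most 41.7 mm and 7.16 degrees, less where a joint would pass 70% of its speed; a pose out of reach is approached as far as the arm can. A call with a gripper value outside its range is refused whole. The fingers move at their own pace and stop on an object; FORCE is the grip in N (left out, the last holds). Time passes only in rows, so rows that repeat a pose let the fingers close. It gives the time, the measured TCP pose, the force and the opening at its end, in the units of the state.
- status.observe(): the state, without advancing time (a new reading comes with each control period).
- grab_frame(name): name is "scene" or "top" or "wrist"; returns the picture (400x640x3 uint8, blue, green, red); there is no depth.
- camera_info(name): a dict with "fx", "fy", "cx", "cy" (pixels), "world_from_camera" (4x4, takes a point from camera to world coordinates); the wrist camera has in their place "T_tool_cam" (4x4, takes a point from camera to tool coordinates, whose origin is the TCP and whose axes are the tool frame's). Camera axes: x right, y down, z forward; pixel columns grow to the right and rows downward; lengths in m; the calibration is good to about 2 mm. A picture is of the moment at which its call begins: read the wrist's pose just before it. camera_info takes no time and is no camera call.
- ctrl.finish_job(): hands the job in, once; it reports no verdict.
The state is a dict: "time_s": time; "joints": joint angles; "joint_vel": joint speeds; "effort": joint torques, N m; "tcp_pos": TCP position; "tcp_rot": TCP orientation; "force": force on the tool from outside, world axes, zero at the start; "ft_torque": the same for the moment, N m; "opening": finger opening in m.
Only numpy, scipy, OpenCV 4.12 (cv2) and the standard library are available. Lean on these libraries where they do the work, as an engineer would, in place of code of your own. Each camera call takes 0.05 s, during which the arm holds its last target.

## Working session

There is one attempt and no reset: what is moved stays moved. The work goes in short steps, Python scripts to look and compute and a shell command to move; the robot and the scene stay as the last step left them, time stands still between calls to the robot, and variables do not carry over. Pictures are saved under pics/ and viewed, and the job is handed in when it is done.

```bash
ls; mkdir -p pics
python3 - <<'E'
from plant import status, grab_frame, camera_info, ctrl
import cv2
print(status.observe()); print(ctrl.grip_point_offset)
for n in("scene","top"):
    cv2.imwrite(f"pics/{n}0.png",grab_frame(n)); print(n,camera_info(n))
print(camera_info("wrist"))
E
```

```text
pics
{'time_s': 0.0, 'joints': array([-1.27981105e+00,  4.87677531e-02,  9.75781883e-02,  1.62198482e+00,
        2.69871387e-05,  1.44300925e+00]), 'joint_vel': array([ 0.0004241 , -0.00113395, -0.00031959, -0.00047975,  0.00157462,
       -0.00058326]), 'effort': array([-8.18769458e-04, -3.38786781e+01,  3.20013285e+01,  2.04777665e-02,
       -2.70939754e-04,  5.33740604e-06]), 'tcp_pos': array([ 0.21331183, -0.47904445,  0.23009846]), 'tcp_rot': array([-1.37709971,  0.89671138, -0.89376025]), 'force': array([ 0.08119711, -1.11636447, -0.28890803]), 'ft_torque': array([0.05739662, 0.02078638, 0.00444129]), 'opening': 0.0854059970324736}
0.0187
scene {'fx': 464.96552414572056, 'fy': 464.96552414572056, 'cx': 306.2761272005679, 'cy': 203.92508650636722, 'world_from_camera': array([[ 0.09060537,  0.6919228 , -0.71626357,  1.40785213],
       [ 0.99579844, -0.07252966,  0.05590087, -0.05923281],
       [-0.01327126, -0.71831907, -0.69558722,  0.9445194 ],
       [ 0.        ,  0.        ,  0.        ,  1.        ]])}
top {'fx': 468.5139506012545, 'fy': 468.5139506012545, 'cx': 325.655
[... 159 characters left out ...]
308e-01,  1.66871673e-02,  9.42805320e-03,
         1.00930734e-03],
       [-1.22773880e-02, -1.79873277e-01, -9.83613171e-01,
         1.53108332e+00],
       [ 0.00000000e+00,  0.00000000e+00,  0.00000000e+00,
         1.00000000e+00]])}
{'fx': 325.05874932547687, 'fy': 325.05874932547687, 'cx': 314.4412809143805, 'cy': 205.57127669608624, 'T_tool_cam': array([[ 9.99998115e-01, -1.42509411e-03, -1.31892832e-03,
         4.20809816e-04],
       [ 8.34549620e-04, -2.97878798e-01,  9.54603334e-01,
        -1.42744516e-01],
       [-1.75328037e-03, -9.54602635e-01, -2.97877047e-01,
         7.64631636e-02],
       [ 0.00000000e+00,  0.00000000e+00,  0.00000000e+00,
         1.00000000e+00]])}
```

View pics/scene0.png

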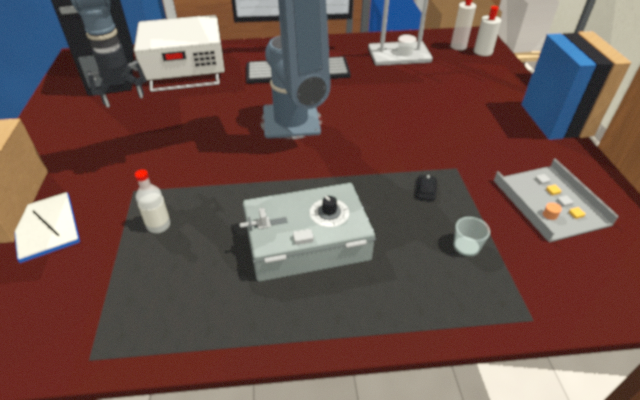

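View pics/top0.png

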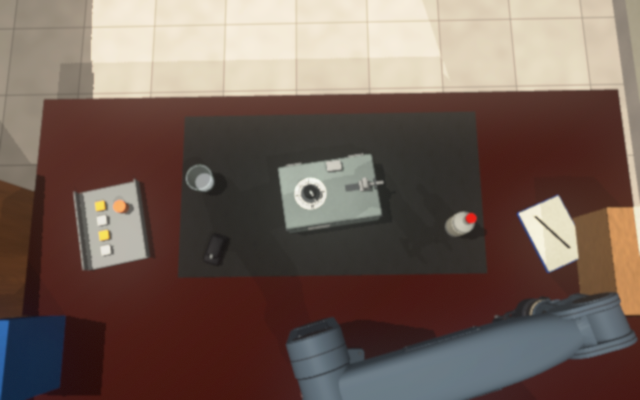

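```bash
python3 - <<'E'
import cv2
a=cv2.imread('pics/top0.png'); cv2.imwrite('pics/top0z.png',cv2.resize(a[70:210,240:420],None,fx=4.4,fy=4.2,interpolation=cv2.INTER_CUBIC))
a=cv2.imread('pics/scene0.png'); cv2.imwrite('pics/scene0z.png',cv2.resize(a[150:330,200:440],None,fx=3.3,fy=3.3,interpolation=cv2.INTER_CUBIC))
E
python3 - <<'E'
import cv2
a=cv2.imread('pics/top0.png'); cv2.imwrite('pics/top0z.png',cv2.resize(a[140:245,265:395],None,fx=5.6,fy=5.6,interpolation=cv2.INTER_CUBIC))
E
```

```text
(no output)
```

View pics/top0z.png

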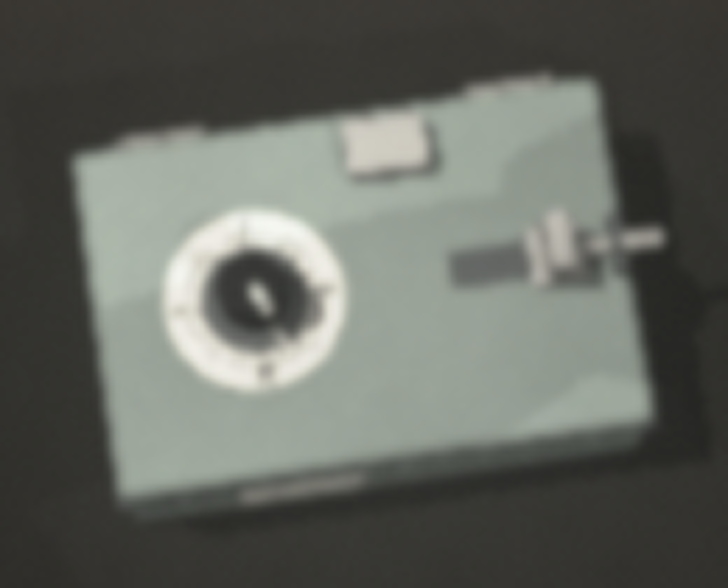

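View pics/scene0z.png

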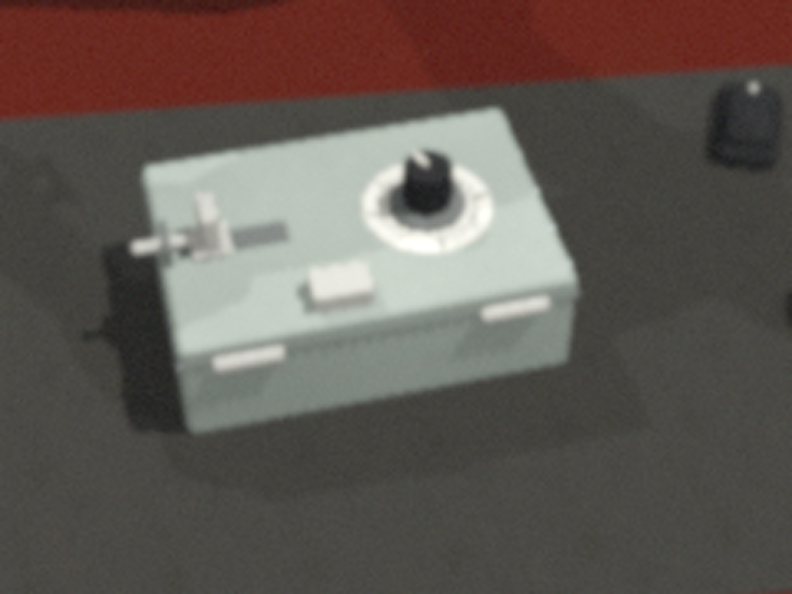

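```bash
cat > h.py <<'E'
import numpy as np, cv2
from scipy.spatial.transform import Rotation as R
from plant import status, grab_frame, camera_info, ctrl
def ray(ci,T,uv,z):
    d=np.array([(uv[0]-ci['cx'])/ci['fx'],(uv[1]-ci['cy'])/ci['fy'],1.]); d=T[:3,:3]@d; o=T[:3,3]
    return o+d*(z-o[2])/d[2]
def fixed(n,uv,z):
    c=camera_info(n); return ray(c,c['world_from_camera'],uv,z)
def wristT(st):
    T=np.eye(4);T[:3,:3]=R.from_rotvec(st['tcp_rot']).as_matrix();T[:3,3]=st['tcp_pos']
    return T@camera_info('wrist')['T_tool_cam']
def proj(ci,T,p):
    q=np.linalg.inv(T)@np.append(p,1); return np.array([ci['fx']*q[0]/q[2]+ci['cx'],ci['fy']*q[1]/q[2]+ci['cy']])
def tool():
    s=status.observe(); M=R.from_rotvec(s['tcp_rot']).as_matrix(); return s,M
E
python3 - <<'E'
from h import *
f=lambda x,y:(265+x/5.6,140+y/5.6)
P={k:fixed('top',f(*v),.1) for k,v in dict(tl=(72,155),tr=(598,78),bl=(120,500),br=(655,420),ring=(256,300)).items()}
for k,v in P.items(): print(k,v.round(4))
c=(P['tl']+P['tr']+P['bl']+P['br'])/4
d=P['tl']+P['bl']-P['tr']-P['br']; print('centre',c,'len',np.linalg.norm(d)/2,'yaw of y axis',np.arctan2(d[1],d[0])-np.pi/2)
e=P['tl']+P['tr']-P['bl']-P['br'];print(np.linalg.norm(e)/2,np.arctan2(e[1],e[0]))
print('bolt top z142',fixed('top',f(560,237),.142))
s,M=tool();print(M.round(3))
E
```

```text
tl [0.6586 0.1638 0.1   ]
tr [ 0.6981 -0.1337  0.1   ]
bl [0.4623 0.1366 0.1   ]
br [ 0.5019 -0.1587  0.1   ]
ring [0.5733 0.0608 0.1   ]
centre [0.58022532 0.00199956 0.1       ] len 0.29904802911602835 yaw of y axis 0.13276587453572475
0.19794298056598858 0.13224403753737035
bolt top z142 [ 0.59659195 -0.10623901  0.142     ]
[[ 0.407 -0.001  0.914]
 [-0.914  0.002  0.407]
 [-0.002 -1.     0.   ]]
```

```bash
python3 -m handwheel '[[[0.03,0.03,0.0],0.11,0],[[0.04,0.05,0],0.22,0],[[0.06,0.08,0],0.33,0],[[0.07,0.1,0],0.44,0],[[0.08,0.12,0],0.55,0]]'
python3 -m handwheel '[[[0.015,0.025,0.0],0.11,0],[[0.03,0.05,0],0.22,0],[[0.045,0.075,0],0.33,0],[[0.06,0.1,0],0.44,0],[[0.075,0.12,0],0.55,0]]'
python3 -m handwheel '[[[0.015,0.025,0.0],0.11,0],[[0.03,0.05,0],0.22,0],[[0.045,0.075,0],0.33,0],[[0.06,0.1,0],0.44,0],[[0.075,0.12,0],0.55,0]]'
python3 -m handwheel '[[[0.015,0.02,0.0],0.11,0],[[0.03,0.04,0],0.22,0],[[0.045,0.06,0],0.33,0],[[0.06,0.08,0],0.44,0],[[0.065,0.1,0],0.55,0]]'
python3 -m handwheel '[[[0.015,0.02,0.0],0.11,0],[[0.03,0.04,0],0.22,0],[[0.045,0.06,0],0.33,0],[[0.06,0.08,0],0.44,0],[[0.064,0.08,0],0.55,0]]'
python3 - <<'E'
from h import *
s,M=tool();print(s,M.round(3))
cv2.imwrite('pics/w1.png',grab_frame('wrist'))
E
```

```text
time_s: 0.52
tcp_pos: [0.2939, -0.358, 0.2307]
tcp_rot: [-1.519, 0.467, -0.466]
force: [0.4, -0.8, -0.5]
opening: 0.0854
time_s: 0.93
tcp_pos: [0.3687, -0.2376, 0.2309]
tcp_rot: [-1.57, 0.037, -0.036]
force: [0.5, -0.3, 0.0]
opening: 0.0856
time_s: 1.35
tcp_pos: [0.4436, -0.1176, 0.2309]
tcp_rot: [-1.533, -0.395, 0.396]
force: [0.2, -0.9, -0.7]
opening: 0.0855
time_s: 1.77
tcp_pos: [0.5097, -0.0184, 0.2302]
tcp_rot: [-1.41, -0.82, 0.821]
force: [0.3, -0.6, -0.2]
opening: 0.0857
time_s: 2.18
tcp_pos: [0.5736, 0.0639, 0.2299]
tcp_rot: [-1.19, -1.236, 1.235]
force: [-0.3, 0.1, -0.5]
opening: 0.0854
{'time_s': 2.1833, 'joints': array([-0.00639466,  0.18643211,  0.24730382,  1.63260606,  0.00208671,
       -0.04281353]), 'joint_vel': array([-0.03978079,  0.10098713,  0.1171339 ,  0.04825818, -0.04842662,
       -1.34551932]), 'effort': array([  1.12123512, -39.7090137 ,  32.18591809,  -0.075219  ,
         0.16592192,   1.05486967]), 'tcp_pos': array([0.57358215, 0.06389141, 0.2298848 ]), 'tcp_rot': array([-1.18955003, -1.2363066 ,  1.23482259]), 'force': array([-0.27206471,  0.09636584, -0.46618974]), 'ft_torque': array([-0.06237973,  0.03882556, -0.03152801]), 'opening': 0.08536104220078203} [[-0.036 -0.001 -0.999]
 [ 0.999  0.002 -0.036]
 [ 0.002 -1.     0.001]]
```

View pics/w1.png

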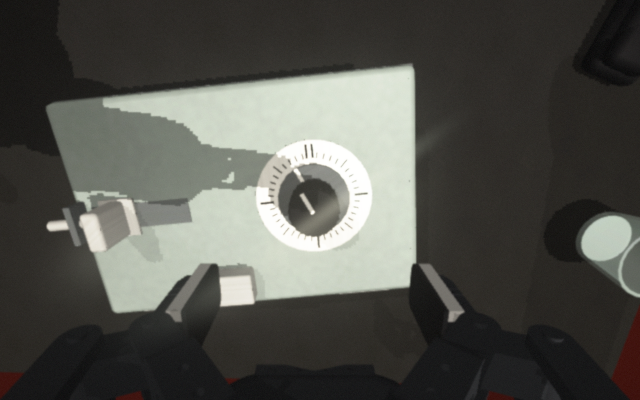

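Run:
```python
from h import *
s,M=tool();print(s['tcp_pos'],s['tcp_rot'],s['joint_vel'].round(3))
im=grab_frame('wrist');cv2.imwrite('pics/w2.png',im)
cv2.imwrite('pics/w2z.png',cv2.resize(im[130:265,240:390],None,fx=4.4,fy=4.4,interpolation=cv2.INTER_CUBIC))
np.save('T2.npy',wristT(s))
```

```text
[0.57352972 0.06226434 0.22977882] [-1.18934168 -1.23713265  1.23805775] [-0.033 -0.035 -0.035  0.024 -0.022  0.253]
```

View pics/w2z.png

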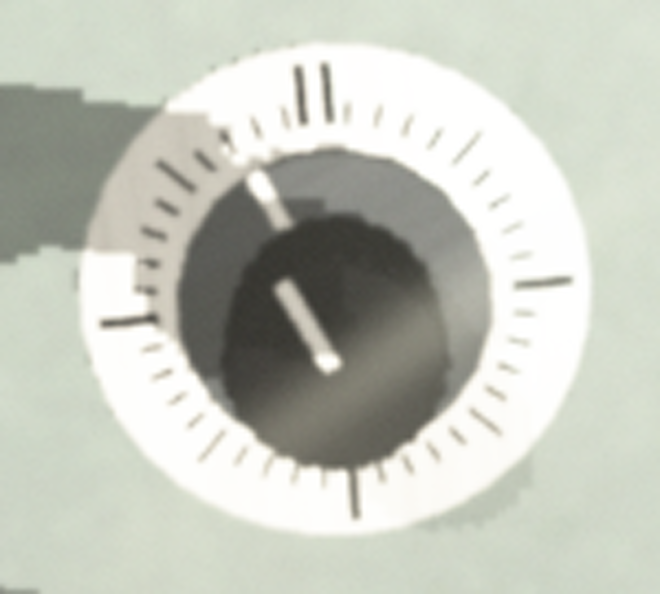

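View pics/w2.png

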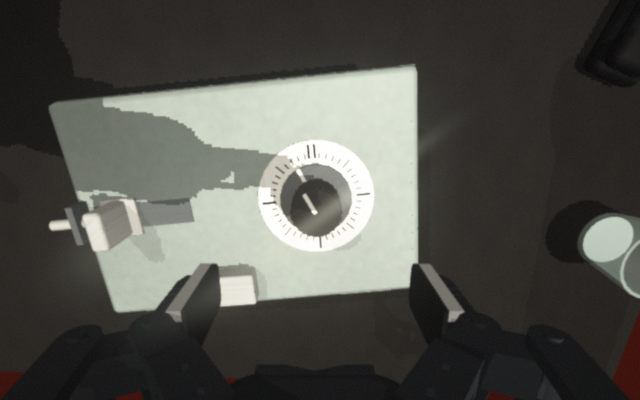

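Run:
```python
from h import *
T=np.load('T2.npy');c=camera_info('wrist')
g=lambda x,y,z: ray(c,T,(240+x/4.4-.39,130+y/4.4-.39),z)
t={k:g(*v,.102) for k,v in {'0':(313,93),'10':(128,321),'30':(543,283),'20':(355,492)}.items()}
for k,v in t.items():print(k,v.round(4))
cen=(t['0']+t['10']+t['20']+t['30'])/4
d=t['20']-t['0'];print('cen',cen,'yaw',np.arctan2(d[1],d[0]),np.linalg.norm(d));d=t['30']-t['10'];yaw=np.arctan2(d[1],d[0])-np.pi/2;print(yaw)
for lab,p in(('flange',g(260,183,.107)),('flange2',g(287,215,.107))):
    e=cen-p;print(lab,np.linalg.norm(e),(np.arctan2(e[1],e[0])-.132)/.1571)
a=g(283,285,.144);b=g(325,365,.144);e=b-a;print('knob',a,b,(np.arctan2(e[1],e[0])-.132)/.1571)
from scipy.spatial.transform import Rotation
for q in[(50,106),(415,66),(418,289),(116,311)]:print(ray(c,T,q,.1).round(4))
# bolt handle
```

```text
0 [0.5347 0.0576 0.102 ]
10 [0.5808 0.0226 0.102 ]
30 [0.57   0.1039 0.102 ]
20 [0.6157 0.069  0.102 ]
cen [0.57528296 0.06329892 0.102     ] yaw 0.13927310273257057 0.08181749212507537
0.13179955262706256
flange 0.028822575816856443 2.7129061879596454
flange2 0.021190619355973533 2.310427561393148
knob [0.56082489 0.05396638 0.144     ] [0.57451451 0.06142083 0.144     ] 2.333775866256554
[ 0.507  -0.1524  0.1   ]
[0.4666 0.1362 0.1   ]
[0.6623 0.1643 0.1   ]
[ 0.6973 -0.1269  0.1   ]
```

```bash
python3 -m handwheel '[[[0.001,0.001,-0.02],0,0],[[0.001,0.001,-0.04],0,0],[[0.001,0.001,-0.06],0,0],[[0.001,0.001,-0.06],0,0],[[0.001,0.001,-0.06],0,0]]'
python3 - <<'E'
from h import *
s,M=tool();print(s['tcp_pos'],s['tcp_rot'],s['joint_vel'].round(3),M.round(3))
im=grab_frame('wrist');cv2.imwrite('pics/w3.png',im)
np.save('T3.npy',wristT(s))
c=camera_info('wrist')
for z in(.102,.107,.144):print(z,proj(c,wristT(s),(.574,.062,z)))
E
```

```text
time_s: 2.7
tcp_pos: [0.5717, 0.0608, 0.1698]
tcp_rot: [-1.194, -1.224, 1.229]
force: [0.1, 0.2, 0.5]
opening: 0.0854
[0.57173068 0.06081175 0.16976818] [-1.19440269 -1.22402694  1.22929854] [ 0.002 -0.018  0.064  0.002  0.003 -0.009] [[-0.025 -0.004 -1.   ]
 [ 1.    -0.    -0.025]
 [-0.    -1.     0.004]]
0.102 [316.39631211 222.9578435 ]
0.107 [316.44291692 225.50384821]
0.144 [316.86308044 248.45723958]
```

View pics/w3.png

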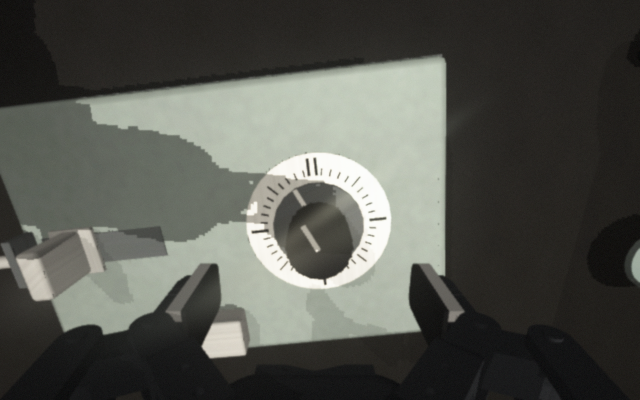

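Run:
```python
from h import *
im=cv2.imread('pics/w3.png');cv2.imwrite('pics/w3z.png',cv2.resize(im[140:300,230:410],None,fx=4.2,fy=3.7,interpolation=cv2.INTER_CUBIC))
```

```text
(no output)
```

View pics/w3z.png

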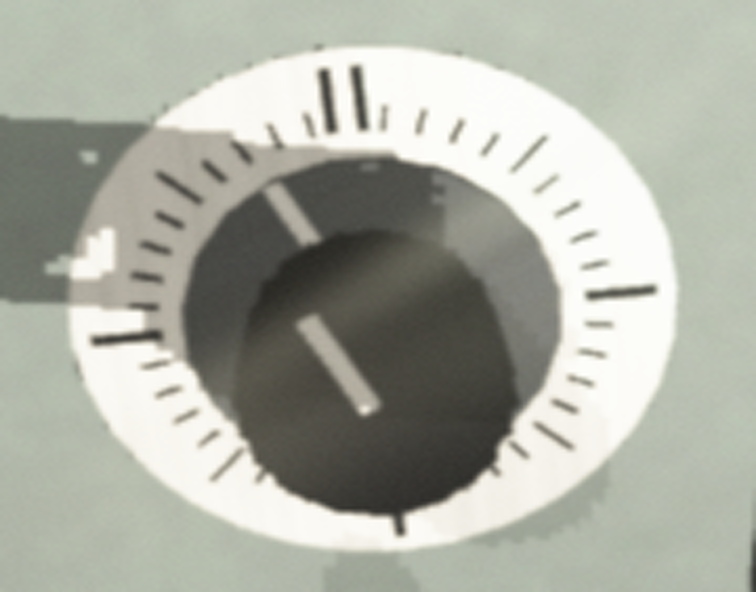

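Run:
```python
from h import *
T=np.load('T3.npy');c=camera_info('wrist')
g=lambda x,y,z: ray(c,T,(230+x/4.2-.38,140+y/3.7-.37),z)
t={k:g(*v,.102) for k,v in {'0':(340,68),'10':(93,341),'30':(655,290),'20':(401,535)}.items()}
for k,v in t.items():print(k,v.round(4))
cen=(t['10']+t['30'])/2
d=t['20']-t['0'];print('cen',cen,(t['0']+t['20'])/2,'yaw',np.arctan2(d[1],d[0]),np.linalg.norm(d));d=t['30']-t['10'];yaw=np.arctan2(d[1],d[0])-np.pi/2;print(yaw,np.linalg.norm(d))
for p in(g(272,190,.107),g(312,243,.107)):
    e=cen-p;print(np.linalg.norm(e),(np.arctan2(e[1],e[0])-yaw)/.1571)
e=g(312,243,.107)-g(272,190,.107);print((np.arctan2(e[1],e[0])-yaw)/.1571)
a=g(307,320,.144);b=g(370,410,.144);e=b-a;print('knob',a,b,(np.arctan2(e[1],e[0])-yaw)/.1571)
```

```text
0 [0.5293 0.0571 0.102 ]
10 [0.5815 0.0172 0.102 ]
30 [0.5693 0.1094 0.102 ]
20 [0.6216 0.0695 0.102 ]
cen [0.57543041 0.06330479 0.102     ] [0.57541162 0.06333081 0.102     ] yaw 0.13378233561473246 0.09311150510919072
0.13188550952221512 0.0929585893391471
0.03036823925164187 2.823471039203561
0.01907745147872897 2.795881793131472
2.867472303885343
knob [0.56069748 0.05383008 0.144     ] [0.57521451 0.0625137  0.144     ] 2.5918874604464
```

```bash
python3 -m handwheel '[[[0.003,0.002,-0.02],0,0],[[0.003,0.002,-0.04],0,0],[[0.003,0.002,-0.06],0,0],[[0.003,0.002,-0.06],0,0],[[0.003,0.002,-0.06],0,0]]'
python3 - <<'E'
from h import *
s,M=tool();print(s['tcp_pos'],s['tcp_rot'],s['force'],s['ft_torque'])
im=grab_frame('wrist');cv2.imwrite('pics/w4.png',im)
np.save('T4.npy',wristT(s))
E
```

```text
time_s: 3.17
tcp_pos: [0.5763, 0.0632, 0.1119]
tcp_rot: [-1.196, -1.228, 1.229]
force: [0.4, -0.5, 0.1]
opening: 0.0855
[0.57625353 0.06315696 0.11188574] [-1.19628009 -1.22809202  1.22877785] [ 0.36869437 -0.54409646  0.11568187] [ 0.03540792  0.00669333 -0.00361588]
```

View pics/w4.png

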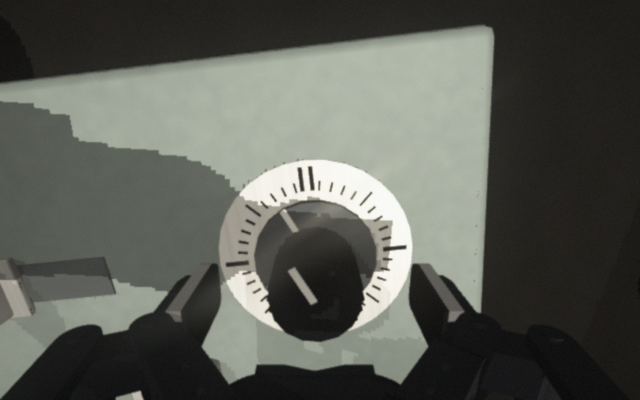

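```bash
python3 -m handwheel '[[[0,0,-0.001],0,0.3],[[0,0,-0.001],0,0.6],[[0,0,-0.001],0,0.8],[[0,0,-0.001],0,1],[[0,0,-0.001],0,1]]' 40
python3 -m handwheel '[[[0,0,0],0,1],[[0,0,0],0,1],[[0,0,0],0,1],[[0,0,0],0,1],[[0,0,0],0,1]]' 40
python3 - <<'E'
from h import *
s,M=tool();print(s['tcp_pos'],s['tcp_rot'],s['force'],s['ft_torque'],s['joints'])
im=grab_frame('wrist');cv2.imwrite('pics/w5.png',im)
np.save('T5.npy',wristT(s))
E
```

```text
time_s: 3.63
tcp_pos: [0.5772, 0.0635, 0.1116]
tcp_rot: [-1.198, -1.231, 1.228]
force: [-1.5, 0.0, 4.0]
opening: 0.0374
time_s: 4.05
tcp_pos: [0.5772, 0.0635, 0.1116]
tcp_rot: [-1.198, -1.231, 1.228]
force: [-0.3, 0.5, 6.4]
opening: 0.0371
[0.57715822 0.06345902 0.11162426] [-1.19765918 -1.2308214   1.22816711] [-0.28565018  0.48658764  6.42459503] [0.06781412 0.15180249 0.00666621] [-6.04327800e-03  1.95906773e-01  2.31641449e-02  1.39597232e+00
  1.45165482e-04 -3.32767582e-02]
```

View pics/w5.png

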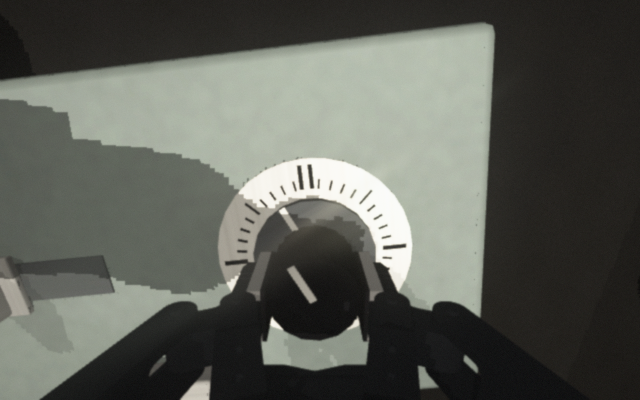

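```bash
cat > st.py <<'E'
from h import *
s,M=tool();print(s['time_s'],s['tcp_pos'].round(4),'yaw',round(float(np.arctan2(M[1,0],M[0,0])),4),s['force'].round(2),'tq',s['ft_torque'].round(4),'j6',s['joints'][5].round(4),s['effort'][5].round(3),'open',round(s['opening'],4))
E
python3 st.py
python3 -m handwheel '[[[0,0,0],0.08,1],[[0,0,0],0.16,1],[[0,0,0],0.24,1],[[0,0,0],0.32,1],[[0,0,0],0.4,1]]' ; python3 st.py
python3 -m handwheel '[[[0,0,0],0.08,1],[[0,0,0],0.16,1],[[0,0,0],0.24,1],[[0,0,0],0.32,1],[[0,0,0],0.4,1]]' ; python3 st.py
python3 -m handwheel '[[[0,0,0],0.04,1],[[0,0,0],0.08,1],[[0,0,0],0.08,1],[[0,0,0],0.08,1],[[0,0,0],0.08,1]]' ; python3 st.py
python3 - <<'E'
from h import *
s,M=tool()
im=grab_frame('wrist');cv2.imwrite('pics/w6.png',im)
np.save('T6.npy',wristT(s))
cv2.imwrite('pics/w6z.png',cv2.resize(im[130:350,200:420],None,fx=2.7,fy=2.7,interpolation=cv2.INTER_CUBIC))
E
```

```text
4.1 [0.5772 0.0635 0.1116] yaw 1.598 [-0.87  0.52  5.09] tq [ 0.1008  0.1451 -0.0202] j6 -0.0333 -0.021 open 0.037
time_s: 4.52
tcp_pos: [0.577, 0.0642, 0.1116]
tcp_rot: [-0.974, -1.522, 1.517]
force: [-1.7, 2.4, 6.0]
opening: 0.0368
4.5167 [0.577  0.0642 0.1116] yaw 2.0021 [-1.68  2.39  5.95] tq [ 0.4241  0.2205 -0.0998] j6 -0.4369 0.508 open 0.0368
time_s: 4.93
tcp_pos: [0.5765, 0.0649, 0.1116]
tcp_rot: [-0.693, -1.793, 1.787]
force: [-2.6, 3.9, 6.3]
opening: 0.0368
4.9333 [0.5765 0.0649 0.1116] yaw 2.4025 [-2.57  3.86  6.3 ] tq [ 0.6912  0.4535 -0.0852] j6 -0.8368 0.504 open 0.0368
time_s: 5.35
tcp_pos: [0.5764, 0.065, 0.1116]
tcp_rot: [-0.632, -1.843, 1.837]
force: [-2.1, 3.8, 6.7]
opening: 0.0371
5.35 [0.5764 0.065  0.1116] yaw 2.4795 [-2.06  3.81  6.71] tq [0.6659 0.4843 0.0149] j6 -0.9137 0.091 open 0.0371
```

View pics/w6z.png

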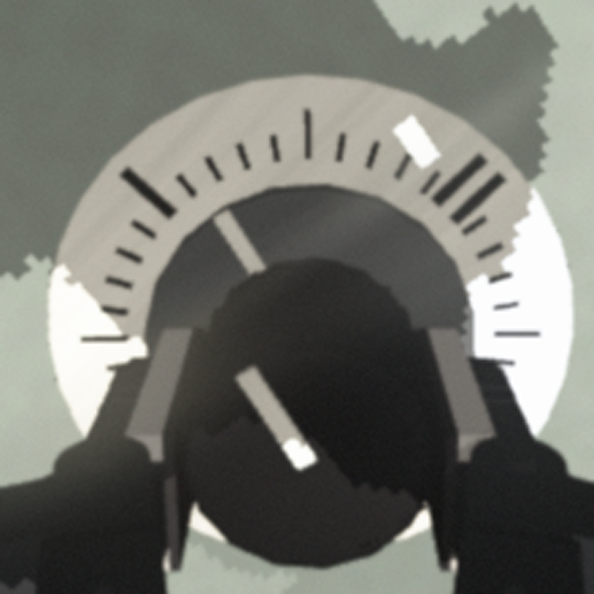

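```bash
cat > rd.py <<'E'
from h import *
def line(T,cen,yaw,p_out,p_in,z=.107):
    c=camera_info('wrist'); a=ray(c,T,p_out,z);b=ray(c,T,p_in,z)
    e=b-a;f=cen-a[:3];f2=cen-b
    h=lambda e:(np.arctan2(e[1],e[0])-yaw)/.1571
    print('dir',h(e),'outer',h(f),'inner',h(f2),'r',np.linalg.norm(f[:2]),np.linalg.norm(f2[:2]))
E
python3 - <<'E'
from rd import *
T=np.load('T6.npy');c=camera_info('wrist')
g=lambda x,y:(200+x/2.7-.3,130+y/2.7-.3)
P={k:ray(c,T,g(*v),.102) for k,v in {'10o':(125,172),'10i':(172,215),'0o':(491,167),'0i':(447-0+15,212),'5o':(307,110),'5i':(308,157)}.items()}
for k,v in P.items():print(k,v.round(4))
# intersect lines for centre
A=[];B=[]
for n in('10','0','5'):
    o,i=P[n+'o'][:2],P[n+'i'][:2];d=(i-o)/np.linalg.norm(i-o);nn=np.array([-d[1],d[0]]);A.append(nn);B.append(nn@o);print(n,(np.arctan2(d[1],d[0])))
cen=np.linalg.lstsq(np.array(A),np.array(B),rcond=None)[0];print(cen)
for ce in(np.append(cen,.1),np.array([.5754,.0633,.1])):
  line(T,ce,.132,g(222,215),g(262,270))
  print([((np.arctan2(*(ce-P[k])[1::-1])-.132)/.1571).round(2) for k in P],[np.linalg.norm((ce-P[k])[:2]).round(4) for k in P])
E
```

```text
10o [0.5817 0.017  0.102 ]
10i [0.5804 0.0284 0.102 ]
0o [0.5294 0.0568 0.102 ]
0i [0.5384 0.0605 0.102 ]
5o [0.549  0.0283 0.102 ]
5i [0.5541 0.0351 0.102 ]
10 1.6876211856794308
0 0.39515114565525683
5 0.9269410928087746
[0.5774125  0.07340924]
dir 8.649354346730851 outer 8.276933055680022 inner 8.112747154803923 r 0.04076029373846318 0.028306230230019644
[np.float64(9.64), np.float64(9.58), np.float64(1.28), np.float64(1.19), np.float64(5.58), np.float64(5.68)] [np.float64(0.0565), np.float64(0.0451), np.float64(0.0508), np.float64(0.0411), np.float64(0.0533), np.float64(0.0448)]
dir 8.649354346730851 outer 8.401773507473413 inner 8.230140389199043 r 0.0304758839537238 0.018007030246928298
[np.float64(10.02), np.float64(10.06), np.float64(0.05), np.float64(-0.37), np.float64(5.05), np.float64(5.05)] [np.float64(0.0467), np.float64(0.0353), np.float64(0.0464), np.float64(0.0371), np.float64(0.0438), np.float64(0.0353)]
```

```bash
python3 -m handwheel '[[[0,0,0],0.07,1],[[0,0,0],0.14,1],[[0,0,0],0.2,1],[[0,0,0],0.24,1],[[0,0,0],0.24,1]]' ; 
python3 -m handwheel '[[[0,0,0],0,1],[[0,0,0],0,1]]' ; python3 st.py
python3 - <<'E'
from h import *
s,M=tool()
im=grab_frame('wrist');cv2.imwrite('pics/w7.png',im)
np.save('T7.npy',wristT(s))
cv2.imwrite('pics/w7z.png',cv2.resize(im[130:350,200:420],None,fx=2.7,fy=2.7,interpolation=cv2.INTER_CUBIC))
E
```

```text
time_s: 5.82
tcp_pos: [0.576, 0.0653, 0.1116]
tcp_rot: [-0.424, -1.993, 1.985]
force: [-2.6, 4.4, 7.8]
opening: 0.037
time_s: 5.98
tcp_pos: [0.576, 0.0652, 0.1116]
tcp_rot: [-0.425, -1.992, 1.985]
force: [-3.1, 4.6, 6.0]
opening: 0.037
5.9833 [0.576  0.0652 0.1116] yaw 2.7196 [-3.07  4.58  6.01] tq [0.7018 0.5926 0.1107] j6 -1.1537 0.09 open 0.037
```

View pics/w7z.png

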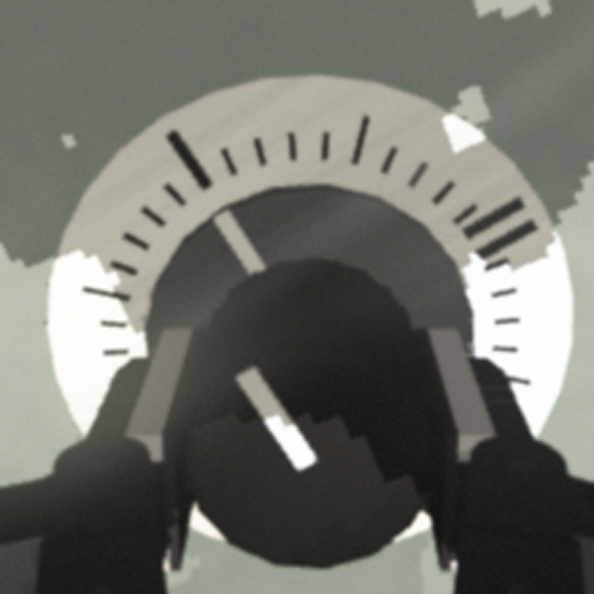

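```bash
for i in 1 2 3; do python3 -m handwheel '[[[0,0,0],0,1],[[0,0,0],0,1],[[0,0,0],0,1],[[0,0,0],0,1]]' >/dev/null; python3 st.py; done
```

```text
6.3667 [0.576  0.0653 0.1116] yaw 2.7197 [-3.49  2.74  6.58] tq [0.7345 0.5869 0.0868] j6 -1.1536 0.09 open 0.037
6.7 [0.5759 0.0653 0.1116] yaw 2.7197 [-4.05  4.43  7.78] tq [0.7534 0.6789 0.1373] j6 -1.1536 0.09 open 0.0372
7.0333 [0.576  0.0652 0.1116] yaw 2.7196 [-4.64  3.86  7.04] tq [0.7758 0.5911 0.0838] j6 -1.1536 0.09 open 0.0371
```

Run:
```python
from rd import *
T=np.load('T7.npy');c=camera_info('wrist')
g=lambda x,y:(200+x/2.7-.3,130+y/2.7-.3)
ce=np.array([.5754,.0633,.1])
line(T,ce,.132,g(222,215),g(262,270))
for q in[(172,133),(206,186)]:
  p=ray(c,T,g(*q),.102);print((np.arctan2(*(ce-p)[1::-1])-.132)/.1571)
```

```text
dir 10.177098296366532 outer 9.928766256159914 inner 9.757122377916067 r 0.030530048321481592 0.01806095966355647
10.002777773754536
10.065041105019729
```

```bash
for i in 1 2 3; do python3 -m handwheel '[[[0,0,0],-0.08,1],[[0,0,0],-0.16,1],[[0,0,0],-0.24,1],[[0,0,0],-0.32,1],[[0,0,0],-0.4,1]]' >/dev/null; python3 st.py;done
for i in 1 2 3 4 5 6; do python3 -m handwheel '[[[0,0,0],-0.02,1]]' >/dev/null; python3 st.py;done
```

```text
7.45 [0.5766 0.0648 0.1116] yaw 2.3155 [-1.67  2.87  5.7 ] tq [0.4977 0.3835 0.0954] j6 -0.7497 -0.519 open 0.0372
7.8667 [0.577  0.0641 0.1116] yaw 1.915 [-0.76  1.06  5.69] tq [0.2696 0.159  0.1271] j6 -0.3498 -0.516 open 0.0372
8.2833 [0.5772 0.0633 0.1116] yaw 1.5145 [-0.61  1.18  6.14] tq [-0.0326  0.1875  0.1443] j6 0.0502 -0.512 open 0.0371
8.3667 [0.5772 0.0633 0.1116] yaw 1.4953 [-0.27 -0.86  5.22] tq [-0.0789  0.1568  0.0975] j6 0.0693 0.251 open 0.037
8.45 [0.5772 0.0632 0.1116] yaw 1.4772 [ 0.17 -0.24  6.48] tq [-0.0241  0.1809  0.122 ] j6 0.0874 -0.024 open 0.0368
8.5333 [0.5772 0.0632 0.1116] yaw 1.4573 [-0.81 -1.04  5.42] tq [-0.0368  0.1689  0.1071] j6 0.1073 -0.051 open 0.0374
8.6167 [0.5771 0.0631 0.1116] yaw 1.4372 [-0.48 -0.13  5.35] tq [-0.06    0.128   0.1469] j6 0.1273 -0.052 open 0.0367
8.7 [0.5771 0.0631 0.1116] yaw 1.4173 [-0.15 -0.64  5.85] tq [-0.0912  0.1756  0.0533] j6 0.1473 -0.052 open 0.0369
8.7833 [0.5771 0.0631 0.1116] yaw 1.3972 [-0.71 -1.06  5.8 ] tq [-0.1153  0.1449  0.0793] j6 0.1673 -0.051 open 0.0372
```

```bash
cat > s2.py <<'E'
from h import *
s,M=tool();y=np.arctan2(M[1,0],M[0,0]);print(round(s['time_s'],2),'rdg',round(1.56-2.7197+y,4),s['force'].round(1),'tqz',s['ft_torque'][2].round(3),'eff',s['effort'][5].round(4),s['opening'])
E
for i in 1 2 3; do python3 -m handwheel '[[[0,0,0],-0.02,1]]' >/dev/null; python3 s2.py;done
```

```text
8.87 rdg 0.2175 [-1.1 -1.2  5.4] tqz 0.092 eff -0.0512 0.03699266518429908
8.95 rdg 0.1975 [-1.  -0.8  5.4] tqz 0.167 eff -0.051 0.03728051200582884
9.03 rdg 0.1774 [-1.1 -1.1  6.6] tqz 0.108 eff -0.0508 0.03737664275948388
```

```bash
for i in 1 2 3; do python3 -m handwheel '[[[0,0,0],-0.02,1]]' >/dev/null; python3 s2.py;done
```

```text
9.12 rdg 0.1574 [-0.7 -0.8  5.6] tqz 0.062 eff -0.0506 0.03674321405675206
9.2 rdg 0.1373 [-0.7 -1.1  5.6] tqz 0.129 eff -0.0504 0.036869018152535446
9.28 rdg 0.1174 [-0.1 -1.5  6.2] tqz 0.08 eff -0.0502 0.03681108520619574
```

```bash
for i in 1 2 3; do python3 -m handwheel '[[[0,0,0],-0.02,1]]' >/dev/null; python3 s2.py;done
```

```text
9.37 rdg 0.0973 [-1.1 -1.5  5.3] tqz 0.107 eff -0.05 0.03734832664479986
9.45 rdg 0.0773 [-0.8 -0.9  5.6] tqz 0.071 eff -0.0498 0.03693832708130879
9.53 rdg 0.0573 [-1.1 -0.9  5.3] tqz 0.103 eff -0.0496 0.036987872836254085
```

```bash
for i in 1 2 3; do python3 -m handwheel '[[[0,0,0],-0.02,1]]' >/dev/null; python3 s2.py;done
```

```text
9.62 rdg 0.0373 [-1.2 -1.4  5.9] tqz 0.085 eff -0.0494 0.036800179956986465
9.7 rdg 0.0172 [-0.8 -1.5  5.7] tqz 0.154 eff -0.0492 0.03670566598889145
9.78 rdg -0.0028 [-1.4 -1.3  6. ] tqz 0.127 eff -0.049 0.037342935543317975
```

```bash
for i in 1 2 3; do python3 -m handwheel '[[[0,0,0],-0.02,1]]' >/dev/null; python3 s2.py;done
```

```text
9.87 rdg -0.0228 [-1.7 -2.1  5.8] tqz 0.101 eff -0.0488 0.037303083740013204
9.95 rdg -0.0428 [-2.2 -2.   5.6] tqz 0.113 eff -0.0486 0.037122911431125
10.03 rdg -0.0629 [-1.8 -1.8  6.4] tqz 0.104 eff -0.0484 0.03672331919807476
```

```bash
for i in 1 2 3; do python3 -m handwheel '[[[0,0,0],-0.02,1]]' >/dev/null; python3 s2.py;done
```

```text
10.12 rdg -0.0829 [-1.7 -1.6  5.6] tqz 0.098 eff -0.0482 0.03705897860067734
10.2 rdg -0.1029 [-2.  -2.6  6.1] tqz 0.108 eff -0.0479 0.03676366473150886
10.28 rdg -0.1229 [-0.7 -1.8  6.3] tqz 0.117 eff -0.0478 0.03705049328034719
```

```bash
for i in 1 2 3; do python3 -m handwheel '[[[0,0,0],-0.02,1]]' >/dev/null; python3 s2.py;done
```

```text
10.37 rdg -0.1429 [-1.7 -2.9  7.1] tqz 0.082 eff -0.0476 0.0368238711118437
10.45 rdg -0.1629 [-1.7 -2.6  5.4] tqz 0.071 eff -0.0474 0.03706016770814327
10.53 rdg -0.183 [-1.9 -3.1  6.1] tqz 0.077 eff -0.0472 0.03694097705496494
```

```bash
for i in 1 2 3; do python3 -m handwheel '[[[0,0,0],-0.02,1]]' >/dev/null; python3 s2.py;done
```

```text
10.62 rdg -0.203 [-1.2 -3.9  6.2] tqz 0.079 eff -0.047 0.036578838572014945
10.7 rdg -0.223 [-1.7 -2.3  6.6] tqz 0.102 eff -0.0468 0.036725711255651806
10.78 rdg -0.243 [-1.5 -2.3  6.6] tqz 0.062 eff -0.0465 0.03667947817802024
```

```bash
for i in 1 2 3; do python3 -m handwheel '[[[0,0,0],-0.02,1]]' >/dev/null; python3 s2.py;done
```

```text
10.87 rdg -0.263 [-2.4 -3.7  6.6] tqz 0.099 eff -0.0463 0.03691319434840804
10.95 rdg -0.283 [-2.3 -2.3  6.8] tqz 0.077 eff -0.0464 0.03693616976858429
11.03 rdg -0.303 [-3.1 -2.9  6.2] tqz 0.078 eff -0.0403 0.03728551848833857
```

```bash
for i in 1 2; do python3 -m handwheel '[[[0,0,0],-0.02,1]]' >/dev/null; python3 s2.py;done
```

```text
11.12 rdg -0.323 [-2.  -3.   5.8] tqz 0.162 eff -0.0001 0.03700575775980747
11.2 rdg -0.3428 [-2.4 -3.7  6.5] tqz 0.187 eff 0.0377 0.036795087663640716
```

```bash
for i in 1 2; do python3 -m handwheel '[[[0,0,0],-0.02,1]]' >/dev/null; python3 s2.py;done
python3 -m handwheel '[[[0,0,0],0,1],[[0,0,0],0,1],[[0,0,0],0,1]]' >/dev/null; python3 s2.py
python3 - <<'E'
from h import *
s,M=tool()
im=grab_frame('wrist');cv2.imwrite('pics/w8.png',im)
cv2.imwrite('pics/w8z.png',cv2.resize(im[130:350,200:420],None,fx=2.7,fy=2.7,interpolation=cv2.INTER_CUBIC))
E
python3 s2.py
```

```text
11.28 rdg -0.3628 [-2.8 -3.9  6. ] tqz 0.235 eff 0.075 0.037348185615917774
11.37 rdg -0.3827 [-2.3 -3.1  7. ] tqz 0.224 eff 0.1122 0.037025386447094535
11.62 rdg -0.3823 [-2.1 -2.6  6.5] tqz 0.084 eff 0.0648 0.03682011898340458
11.67 rdg -0.3823 [-2.7 -3.5  7. ] tqz 0.099 eff 0.065 0.03688283142358382
```

View pics/w8z.png

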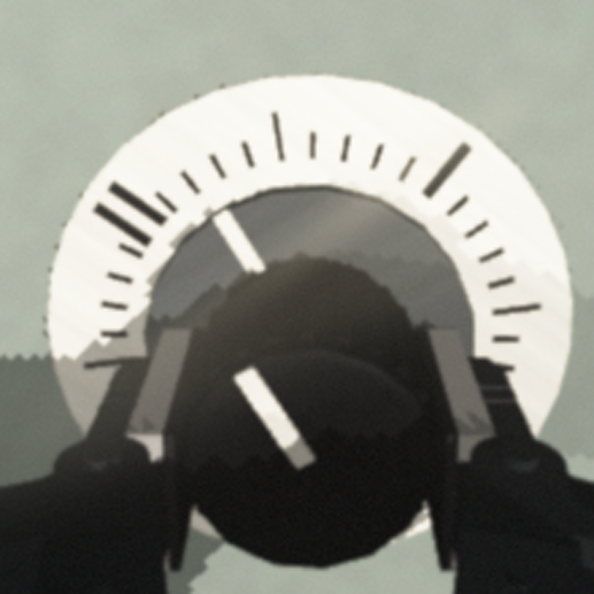

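```bash
python3 -m handwheel '[[[0,0,0],0,0.6],[[0,0,0],0,0.3],[[0,0,0],0,0],[[0,0,0],0,0],[[0,0,0],0,0]]'
python3 -m handwheel '[[[0,0,0.03],0,0],[[0,0,0.06],0,0],[[0,0,0.09],0,0],[[0,0,0.1],0,0],[[0,0,0.1],0,0]]'
python3 -m handwheel '[[[0,0,0],0,0],[[0,0,0],0,0],[[0,0,0],0,0]]'
python3 - <<'E'
from h import *
s,M=tool()
np.save('T9.npy',wristT(s))
im=grab_frame('wrist');cv2.imwrite('pics/w9.png',im)
E
python3 st.py
```

```text
time_s: 12.08
tcp_pos: [0.5761, 0.0636, 0.1095]
tcp_rot: [-1.483, -0.608, 0.609]
force: [0.3, 0.2, 0.8]
opening: 0.0826
time_s: 12.5
tcp_pos: [0.5786, 0.0635, 0.2144]
tcp_rot: [-1.487, -0.614, 0.603]
force: [0.6, 0.7, 0.6]
opening: 0.0856
time_s: 12.75
tcp_pos: [0.5753, 0.0634, 0.2076]
tcp_rot: [-1.482, -0.605, 0.611]
force: [0.3, -0.8, 0.4]
opening: 0.0854
12.8 [0.5753 0.0634 0.2078] yaw 0.778 [ 1.25  0.23 -0.07] tq [0.039  0.0061 0.0381] j6 0.7867 0.0 open 0.0858
```

View pics/w9.png

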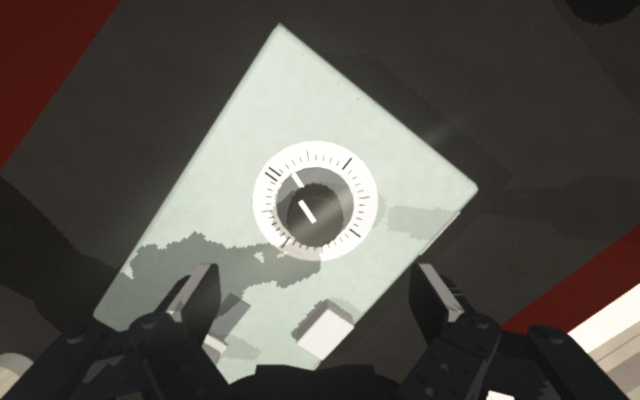

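```bash
python3 -m handwheel '[[[0.005,-0.03,0],-0.11,0],[[0.01,-0.06,0],-0.22,0],[[0.015,-0.09,0],-0.33,0],[[0.02,-0.12,0],-0.44,0],[[0.022,-0.145,0],-0.55,0]]'
python3 -m handwheel '[[[0.001,-0.02,0],-0.09,0],[[0.001,-0.024,0],-0.096,0],[[0.001,-0.024,0],-0.096,0],[[0.001,-0.024,0],-0.096,0],[[0.001,-0.024,0],-0.096,0]]'
python3 - <<'E'
from h import *
s,M=tool()
np.save('T10.npy',wristT(s))
im=grab_frame('wrist');cv2.imwrite('pics/w10.png',im)
E
python3 st.py
```

```text
time_s: 13.22
tcp_pos: [0.5981, -0.0834, 0.2084]
tcp_rot: [-1.563, -0.172, 0.176]
force: [0.5, 0.3, -0.2]
opening: 0.0852
time_s: 13.63
tcp_pos: [0.5992, -0.1044, 0.2098]
tcp_rot: [-1.567, -0.105, 0.106]
force: [0.6, -0.4, 0.1]
opening: 0.0857
13.6833 [ 0.5993 -0.1043  0.21  ] yaw 0.1343 [-1.12  0.95 -0.53] tq [-0.0412  0.0078 -0.0413] j6 1.1538 -0.003 open 0.0854
```

View pics/w10.png

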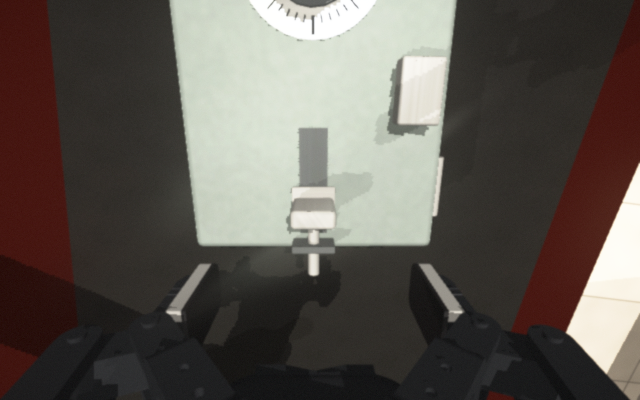

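Run:
```python
from h import *
T=np.load('T10.npy');c=camera_info('wrist')
C=np.array([.5833,.0038,0]);Rz=R.from_euler('z',.132).as_matrix()
for x,y in((-.016,-.117),(.016,-.117),(.016,-.103),(-.016,-.103)):
  print(proj(c,T,C+Rz@[x,y,.142]).round(1),proj(c,T,C+Rz@[x,y,.104]).round(1))
print(proj(c,T,C+Rz@[0,.06,.102]),proj(c,T,C+Rz@[-.1,-.15,.1]),proj(c,T,C+Rz@[.1,-.15,.1]))
im=cv2.imread('pics/w10.png');cv2.imwrite('pics/w10z.png',cv2.resize(im[170:290,250:380],None,fx=4.5,fy=4.5,interpolation=cv2.INTER_CUBIC))
```

```text
[288.9 230.3] [292.5 213. ]
[334.9 230.4] [332.2 213. ]
[335.3 211.2] [332.5 196.3]
[288.4 211.2] [292.1 196.2]
[311.92168475 -45.78928436] [194.58186511 248.27331291] [430.38007588 248.51448983]
```

View pics/w10z.png

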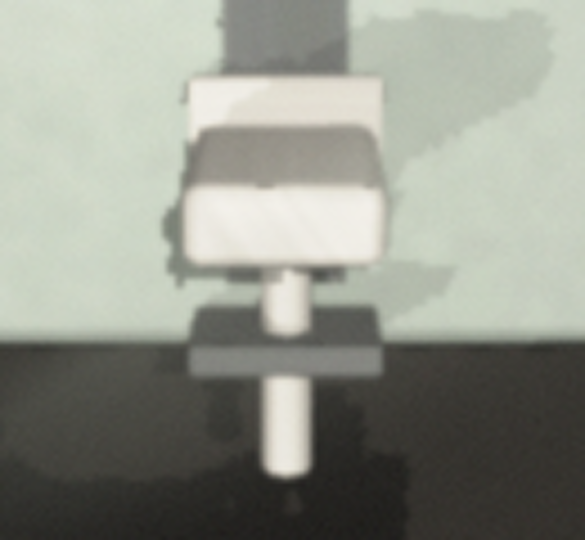

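```bash
python3 -m handwheel '[[[0,0,-0.025],0,0],[[0,0,-0.05],0,0],[[0,0,-0.075],0,0],[[0,0,-0.094],0,0],[[0,0,-0.094],0,0]]'
python3 -m handwheel '[[[0,0,0],0,0],[[0,0,0],0,0]]'
python3 st.py
python3 - <<'E'
from h import *
cv2.imwrite('pics/w11.png',grab_frame('wrist'))
E
```

```text
time_s: 14.1
tcp_pos: [0.5961, -0.1033, 0.1108]
tcp_rot: [-1.565, -0.098, 0.112]
force: [-1.3, 1.6, -0.4]
opening: 0.0854
time_s: 14.27
tcp_pos: [0.6002, -0.1051, 0.1178]
tcp_rot: [-1.569, -0.106, 0.103]
force: [-0.2, 0.1, 1.2]
opening: 0.0853
14.2667 [ 0.6002 -0.1051  0.1178] yaw 0.1333 [-0.15  0.06  1.23] tq [ 0.032  -0.0425  0.0307] j6 1.1541 -0.001 open 0.0853
```

View pics/w11.png

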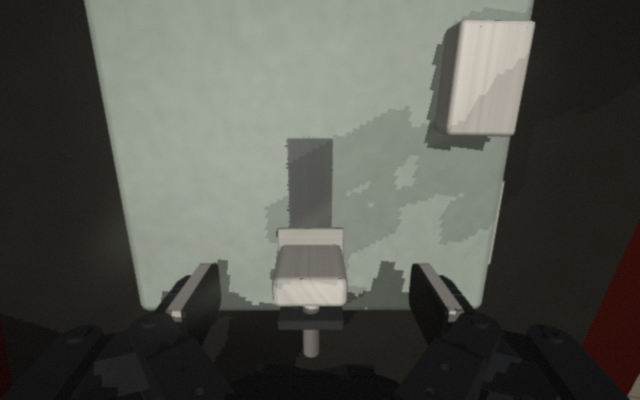

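```bash
python3 -m handwheel '[[[-0.0015,0,-0.005],0,0],[[-0.0015,0,-0.005],0,0.4],[[-0.0015,0,-0.005],0,0.7],[[-0.0015,0,-0.005],0,1],[[-0.0015,0,-0.005],0,1]]' 40
python3 -m handwheel '[[[0,0,0],0,1],[[0,0,0],0,1],[[0,0,0],0,1],[[0,0,0],0,1]]'
python3 st.py
python3 - <<'E'
from h import *
cv2.imwrite('pics/w12.png',grab_frame('wrist'))
E
```

```text
time_s: 14.73
tcp_pos: [0.5982, -0.1058, 0.1117]
tcp_rot: [-1.569, -0.104, 0.103]
force: [-0.6, 0.1, 0.5]
opening: 0.0388
time_s: 15.07
tcp_pos: [0.5982, -0.1058, 0.1117]
tcp_rot: [-1.569, -0.104, 0.103]
force: [-0.3, 0.1, 2.2]
opening: 0.0313
15.0667 [ 0.5982 -0.1058  0.1117] yaw 0.132 [-0.33  0.06  2.19] tq [-0.0393  0.1111  0.0461] j6 1.1535 0.021 open 0.0313
```

View pics/w12.png

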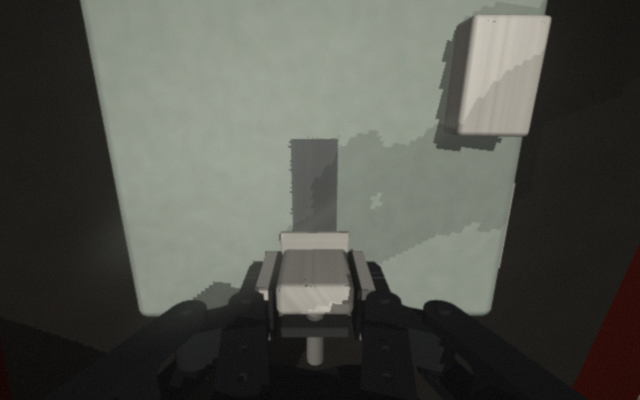

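```bash
python3 -m handwheel '[[[-0.0004,0.003,0],0,1],[[-0.0008,0.006,0],0,1],[[-0.0012,0.009,0],0,1],[[-0.0016,0.012,0],0,1]]'; python3 st.py
python3 -m handwheel '[[[-0.0004,0.003,0],0,1],[[-0.0008,0.006,0],0,1],[[-0.0012,0.009,0],0,1],[[-0.0016,0.012,0],0,1],[[-0.002,0.015,0],0,1]]'; python3 st.py
```

```text
time_s: 15.45
tcp_pos: [0.5966, -0.0942, 0.1117]
tcp_rot: [-1.57, -0.104, 0.103]
force: [-0.7, -5.0, 2.2]
opening: 0.0313
15.45 [ 0.5966 -0.0942  0.1117] yaw 0.1314 [-0.68 -4.99  2.21] tq [-0.8969 -0.0319  0.1085] j6 1.1725 0.015 open 0.0313
time_s: 15.87
tcp_pos: [0.5945, -0.0784, 0.1117]
tcp_rot: [-1.569, -0.104, 0.103]
force: [-0.9, -4.5, 4.1]
opening: 0.0318
15.8667 [ 0.5945 -0.0784  0.1117] yaw 0.132 [-0.87 -4.47  4.07] tq [-0.9231  0.1458  0.0034] j6 1.196 -0.02 open 0.0318
```

```bash
python3 -m handwheel '[[[-0.0003,0.002,0],0,1],[[-0.0005,0.004,0],0,1],[[-0.0008,0.006,0],0,1]]' >/dev/null; python3 st.py
for i in 1 2 ; do python3 -m handwheel '[[[-0.0001,0.001,0],0,1]]' >/dev/null; python3 st.py; done
```

```text
16.1167 [ 0.5936 -0.0725  0.1117] yaw 0.1321 [-1.12 -4.64  5.34] tq [-0.8703  0.1131  0.0141] j6 1.2053 -0.003 open 0.0315
16.2 [ 0.5935 -0.0713  0.1117] yaw 0.1322 [-2.07 -4.48  4.51] tq [-0.8411  0.1326 -0.077 ] j6 1.2069 0.002 open 0.0314
16.2833 [ 0.5934 -0.071   0.1117] yaw 0.1319 [-0.68 -6.88  4.08] tq [-1.3599  0.1357  0.0485] j6 1.2084 0.019 open 0.0314
```

```bash
for i in 1 2 ; do python3 -m handwheel '[[[-0.0001,0.001,0],0,1]]' >/dev/null; python3 st.py; done
python3 -m handwheel '[[[0,0,0],0,1],[[0,0,0],0,1]]' >/dev/null; python3 st.py
```

```text
16.3667 [ 0.5934 -0.071   0.1117] yaw 0.1315 [-0.89 -9.29  4.16] tq [-1.7812  0.0745  0.1184] j6 1.2099 0.051 open 0.0315
16.45 [ 0.5935 -0.0709  0.1117] yaw 0.131 [ -0.15 -11.7    4.17] tq [-2.1698  0.0653  0.0579] j6 1.2114 0.084 open 0.0313
16.6167 [ 0.5935 -0.071   0.1117] yaw 0.1308 [-0.79 -9.28  3.8 ] tq [-1.7968  0.0849  0.1093] j6 1.2112 0.107 open 0.0316
```

Bolt is on its end stop (motion stalled, force rising to 12 N). I'll relax the push, release and lift.

```bash
python3 -m handwheel '[[[0.0001,-0.001,0],0,1],[[0.0001,-0.001,0],0,1]]' >/dev/null; python3 st.py
python3 -m handwheel '[[[0.0001,-0.001,0],0,0.6],[[0.0001,-0.001,0],0,0.5],[[0.0001,-0.001,0],0,0.4],[[0.0001,-0.001,0],0,0.4],[[0.0001,-0.001,0],0,0.4]]';
python3 -m handwheel '[[[0,0,0.02],0,0.4],[[0,0,0.045],0,0.4],[[0,0,0.07],0,0.4],[[0,0,0.1],0,0.4],[[0,0,0.12],0,0.4]]'
python3 -m handwheel '[[[0,-0.02,0],0,0.4],[[0,-0.04,0],0,0.4],[[0,-0.04,0],0,0.4],[[0,-0.04,0],0,0.4]]'
python3 st.py
python3 - <<'E'
from h import *
s,M=tool();np.save('T13.npy',wristT(s))
cv2.imwrite('pics/w13.png',grab_frame('wrist'));a=grab_frame('scene');cv2.imwrite('pics/s13.png',a)
E
```

```text
16.7833 [ 0.5935 -0.071   0.1117] yaw 0.1312 [-1.02 -6.85  4.7 ] tq [-1.3836  0.1362  0.0857] j6 1.2097 0.07 open 0.0313
time_s: 17.2
tcp_pos: [0.5929, -0.0697, 0.1105]
tcp_rot: [-1.567, -0.103, 0.105]
force: [0.6, 0.2, 0.5]
opening: 0.0512
time_s: 17.62
tcp_pos: [0.5938, -0.0702, 0.2341]
tcp_rot: [-1.568, -0.106, 0.102]
force: [0.3, -0.6, 0.4]
opening: 0.0512
time_s: 17.95
tcp_pos: [0.5933, -0.1109, 0.231]
tcp_rot: [-1.567, -0.102, 0.103]
force: [0.3, 0.9, 0.5]
opening: 0.0509
17.95 [ 0.5933 -0.1109  0.231 ] yaw 0.1307 [0.29 0.92 0.53] tq [ 0.0381 -0.0003 -0.0046] j6 1.1438 -0.022 open 0.0509
```

View pics/w13.png

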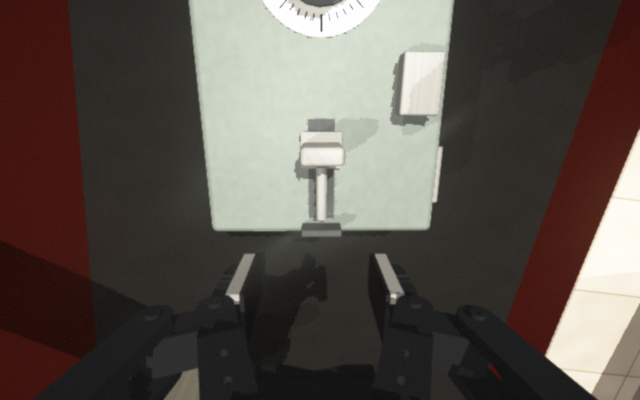

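View pics/s13.png

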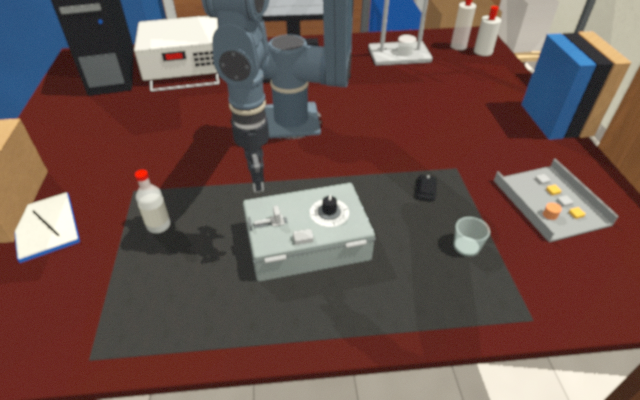

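Run:
```python
from h import *
T=np.load('T13.npy');c=camera_info('wrist')
C=np.array([.5833,.0038,0]);Rz=R.from_euler('z',.132).as_matrix()
print('handle in safe frame',Rz.T@(ray(c,T,(322,156.5),.142)-C))
im=cv2.imread('pics/s13.png');cv2.imwrite('pics/s13z.png',cv2.resize(im[170:290,230:390],None,fx=4.8,fy=4.8,interpolation=cv2.INTER_CUBIC))
```

```text
handle in safe frame [ 0.00061484 -0.07458868  0.142     ]
```

View pics/s13z.png

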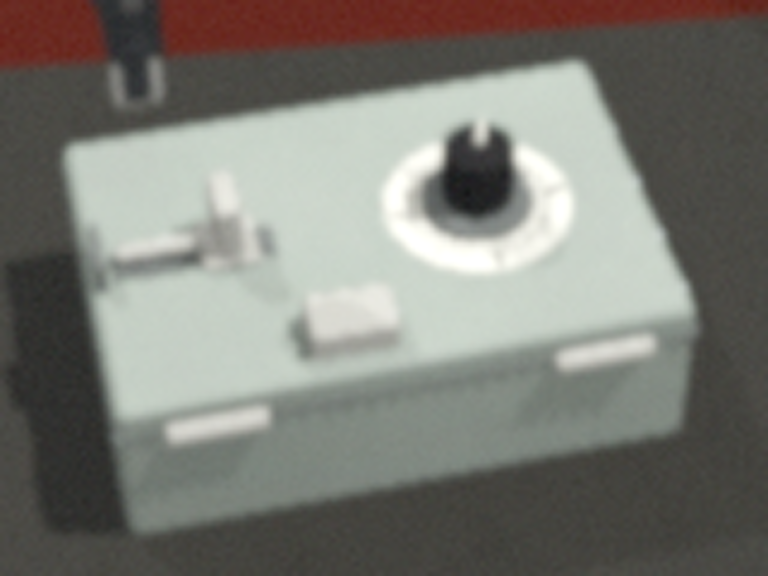

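Handle measures y = -74.6 mm (fully open is -75 mm), the dial is still at the stop reading, and the bystanders are where they were. Handing in.

```bash
python3 -c "
from plant import ctrl
print(ctrl.finish_job())"
```

```text
the job is handed in; nothing more can be done
None
```

The safe is unlocked as asked, and I handed the job in at about 18 s.

- **Dial to 10:** I turned it left to a reading of about 9.93, without passing 10, and held it there for about 1.2 s.
- **Stop:** Turned right, the dial first touched the stop at about -0.30 rad. I pressed on to roughly 0.16 N m beyond the dial's own friction, then released it.
- **Bolt:** It slid without jamming until it stalled on its end, with force rising to about 12 N. I then let go and lifted clear.

**Last checks:**
- The handle measured y = -74.6 mm, against -75 mm for fully open.
- The dial still looks to be at its stop reading in the last scene picture.
- The bystanders look unmoved in that picture.
- The contact force on the tool is about zero.

**What was less certain:** The torque sensor was noisy (about ±0.03 N m), so I judged the stop mainly from the last joint's effort. Its rise, about 2 N m per rad, matched the stiffness given. The dial's position before turning read slightly differently on the knob (2.6 divisions) and the flange (2.8). I went by the flange line, and it lined up with the 10 tick in the close-up.

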